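# Start the dust extractor with its spring-return key

### The arm

A 6-joint arm with a two-finger parallel gripper is mounted at the origin on the work surface. World frame = base frame: x ahead of the robot, y to its left, z up, the work surface at z = 0. Lengths are in m, angles in rad, forces in N, time in s.
With the tool pointing down it reaches from about 0.35 to 0.85 m from the base axis. Payload 8.1 kg.
Tool frame: the origin (TCP) lies midway between the tips of the shut fingers; the grasp point (between the pads) lies 19 mm behind it; z points along the fingers, y is the line along which they close (so a half turn about z gives the same grasp; the last joint's range is limited). The gripper opens to 93 mm and grips with 3 to 60 N. Pads are 15 mm wide; open, the fingers measure 128 mm over their backs; the gripper's body (75 mm by 188 mm) begins 65 mm behind the grasp point.
Start: joints at [-1.296, 0.13, 1.488, -0, 1.523, -0.085], TCP at [0.211, -0.562, 0.219] pointing down, gripper open.
Joint ranges: [-2.96, 2.96], [-0.89, 2.26], [0.02, 2.5], [-1.34, 4.48], [0, 2.73], [-2.66, 2.66]. Speed limits (rad/s): [2.39, 2.39, 2.79, 3.14, 3.14, 3.14].

### API

Orientations are given as a rotation vector (axis times angle).
In Python, from plant import read_state, read_camera, camera_model, close_job gives the robot as it stands. The module is installed in compiled form; this text tells all that it offers.
- The arm moves only by the tool carry_out, never from a script. Its argument "moves" is a list of rows, each an object of numbers: "jaw": the finger opening in m, from 0 to 0.093; "dx", "dy", "dz": the shift along the tool's x, y, z in m; "yaw": the turn about the tool's z in rad. In form: [{"jaw": .., "dx": .., "dy": .., "dz": .., "yaw": ..}, ...]. A call has 1 to 8 rows; each row shifts and turns the commanded pose from where the row before left it, along the tool's axes as they then stand; what a row does not reach is not made up. A row lasts 1/8 s, in which the tool goes at most 62.5 mm and 10.7 degrees, less where a joint would pass 70% of its speed; a pose out of reach is approached as far as the arm can. A call is refused whole if a number of a shift passes 0.0625 or a number of a turn 0.188, either way. A call with a gripper value outside its range is refused whole. The fingers move at their own pace and stop on an object; "grip_force" is the grip in N (left out, the last holds). Time passes only in rows, so rows that do not move let the fingers close. It gives the time, the measured TCP pose, the force, the opening and the grip force at its end, in the units of the state.
- read_state(): the state, without advancing time (a new reading comes with each control period).
- read_camera(name): name is "scene" or "top" or "wrist"; returns the picture (480x640x3 uint8, red, green, blue); there is no depth.
- camera_model(name): a dict with "camera_matrix" (3x3 intrinsics, pixels), "view" (4x4, takes a point from world to camera coordinates). Camera axes: x right, y up, looking along -z (the intrinsics and any distortion apply to the point x, -y, -z); pixel columns grow to the right and rows downward; lengths in m; the calibration is good to about 2 mm. A picture is of the moment at which its call begins: read the wrist's pose just before it. camera_model takes no time and is no camera call; for the wrist camera it gives the pose at the moment of the call.
- close_job(): hands the job in; it is judged then, once.
The state is a dict: "t": time; "q": joint angles; "dq": joint speeds; "joint_torque": joint torques, N m; "tool_pos": TCP position; "orientation": TCP orientation; "force": force on the tool from outside, world axes, zero at the start; "wrist_torque": the same for the moment, N m; "opening": finger opening in m; "gripper_force": force on a finger pad.
Only numpy, scipy, OpenCV 4.12 (cv2) and the standard library are available. Lean on these libraries where they do the work, as an engineer would, in place of code of your own. Each camera call takes 0.05 s, during which the arm holds its last target. There are 200 camera calls.

### The job

Pull the key up out of its snap-in parking block, push it blade down all the way into the keyhole of the grey start box, working it past the sticky pins, and turn it a quarter turn clockwise (seen from above). The switch springs back, so finish while still gripping the key and holding it turned, fully home in the lock. Leave the other things on the bench where they are.

Things in the scene. Friction and masses are not known exactly. Their poses are not given: they have to be found in the camera images.
- key: Loose key, 72 mm long, 45 g, parked upright, blade down. Origin: middle of the blade's tip; z up along the key, x along its wide side, y along the thin side. Steel blade 16 mm wide, 6 mm thick, 0 to 18 mm up: first 6 mm tapering from a 10 x 2 mm tip, last 5 mm narrowing to 10 mm wide; then a round shank 5 mm thick to 36 mm. It fits either way round (half a turn).
- key_bow (a point): Centre of the key's bow, its black flat head, 54 mm above the tip on the key's axis: 32 mm wide (x), 9 mm thick (y), 36 to 72 mm above the tip. Grip it across its thickness.
- key_block: Fixed wooden parking block for the key, 90 mm along its x, 60 mm along y, 45 mm high. Origin: centre of its underside. Block and start box change sides of the bench from run to run.
- block_slot (a point): Middle of the slot mouth in the parking block's top face; z up, x along the slot and the parked key's wide side. The parked key's tip is 26 mm below, so the bow's underside is 10 mm above the face. Two sprung balls grip over the blade's shoulder: a straight upward pull of about 10 N frees it; it is out of the slot after 26 mm.
- start_box: Fixed grey steel start box with the lock in its flat top, 190 mm along its x, 150 mm along y, 70 mm high. Origin: on the underside, straight below the keyhole, 75 mm from its near (-x) end. Two lamps 7 mm high stand 88 mm from the keyhole towards +x.
- keyhole (a point): Middle of the keyhole in the start box's top face: a fixed slot 17.4 x 7.4 mm through the 6 mm thick face, over the turning barrel; z up, x along its long side. Fully home the key's tip stands on the barrel's floor 26 mm below, the bow's underside 10 mm above the face. Only within about 2 mm of home can the key turn; once turned it cannot be pulled out.
- pins (a point): Inside the lock on the keyhole's axis, 14 mm below the face: the sticky pins. They catch the blade from a tip depth of about 9 mm and again of 15 mm on and resist with up to about 15 N; a firm push gets past them, and rocking the key about its axis, at most 0.08 rad each way while the blade is in the slot, helps.
- barrel (a joint): Turning of the lock's barrel, rad: 0 at rest, growing clockwise seen from above, stop at 1.5. A spring drives it back with 0.04 N m at 0 and 0.115 at the stop; let go, it returns to 0. The key has about 0.1 rad of play in it. A steel ring with a white pointer round the keyhole turns with it; the pointer lies along the box's +x at 0 and its -y at a quarter turn.
- try_square: Bystander: try square lying flat, black stock 100 x 22 x 18 mm with a steel blade 26 x 150 mm. Origin under the stock's middle.
- offcut: Bystander: dark wood offcut 90 x 140 x 22 mm. Origin under its middle.
- screwdriver: Bystander: screwdriver 200 mm long lying along its own x, black handle 26 mm thick. Origin under its middle.
- cordless_driver: Bystander: green and black cordless driver standing on its battery, 225 mm high, 1.4 kg. Origin under the battery's middle.

How it is judged:
By the outcome, as a careful person would: the job done as asked, in the order asked, and still so for the second after the job is handed in, while the arm keeps its last pose, push and grip.
It also fails if it takes over 54 s, if anything falls off the work surface, if the arm or the gripper's body presses on something with over 40 N, if the wrist force passes 120 N, or if a joint passes its speed limit or range.

## Working session

There is one attempt and no reset: what is moved stays moved. The work goes in short steps, Python scripts to look and compute and a tool call to move; the robot and the scene stay as the last step left them, time stands still between calls to the robot, and variables do not carry over. Pictures are saved under pics/ and viewed, at most 10 in all, crops included, and the job is handed in when it is done.

Besides the shell and the picture viewer there is one more tool, called after "Request:" by a JSON object that holds its "api" and its "payload", one argument or row to a line. carry_out: Moves the arm, as the interface text tells. Its arguments: {"type":"object","properties":{"moves":{"type":"array","items":{"type":"object","properties":{"jaw":{"type":"number"},"dx":{"type":"number"},"dy":{"type":"number"},"dz":{"type":"number"},"yaw":{"type":"number"}}}},"grip_force":{"type":"number"}},"required":["moves"]}

```bash
mkdir -p pics; cat > h.py <<'E'
import numpy as np, cv2
from plant import *
def shot(n,f):
    m=camera_model(n); im=read_camera(n); cv2.imwrite('pics/'+f,im[:,:,::-1]); return im,m
def ray(m,px):
    K=np.array(m['camera_matrix']);V=np.array(m['view'])
    p=np.linalg.inv(K)@[px[0],px[1],1]; d=V[:3,:3].T@(p*[1,-1,-1]); c=-V[:3,:3].T@V[:3,3]; return c,d
def onz(m,px,z):
    c,d=ray(m,px); return c+d*(z-c[2])/d[2]
def proj(m,P):
    K=np.array(m['camera_matrix']);V=np.array(m['view'])
    p=V[:3,:3]@P+V[:3,3]; q=K@(p*[1,-1,-1]); return q[:2]/q[2]
E
python3 - <<'E'
from h import *
for n in('top','scene'):
    im,m=shot(n,n+'1.png'); print(n,m)
print(read_state())
E
```

```text
top {'camera_matrix': array([[465.87379362,   0.        , 322.04973119],
       [  0.        , 465.87379362, 239.46968604],
       [  0.        ,   0.        ,   1.        ]]), 'view': array([[ 0.00177642, -0.99997671, -0.00659005,  0.0193516 ],
       [ 0.99879364,  0.00145085,  0.0490832 , -0.599494  ],
       [-0.0490725 , -0.00666929,  0.99877295, -1.34839689],
       [ 0.        ,  0.        ,  0.        ,  1.        ]])}
scene {'camera_matrix': array([[580.54624628,   0.        , 310.2842921 ],
       [  0.        , 580.54624628, 237.60983279],
       [  0.        ,   0.        ,   1.        ]]), 'view': array([[-0.6976234 ,  0.71604703, -0.0244588 ,  0.43403814],
       [-0.41807717, -0.37912211,  0.82551675,  0.19405946],
       [ 0.58183595,  0.58612547,  0.56384737, -1.90196198],
       [ 0.        ,  0.        ,  0.        ,  1.        ]])}
{'t': 0.1, 'q': array([-1.29639269e+00,  1.31070687e-01,  1.48916783e+00, -4.03062482e-05,
        1.52299725e+00, -8.53987921e-02]), 'dq': array([ 1.35515082e-05, -3.31866019e-03, -1.66547818e-03,  1.79154928e-05,
        2.04916967e-03,  4.63505998e-04]), 'joint_torque': array([ 2.49483965e-04, -5.61342072e+01, -4.93096018e+01,  7.70708872e-02,
        2.92391010e-02, -4.20121000e-05]), 'tool_pos': array([ 0.21112167, -0.56108246,  0.21770268]), 'orientation': array([-3.08928545e+00, -5.61843665e-01,  3.06345136e-04]), 'force': array([-0.22127475, -0.12256637,  0.01464011]), 'wrist_torque': array([0.0421335 , 0.04778506, 0.01351095]), 'gripper_force': 0.0, 'opening': 0.09296990111196986}
```

View pics/top1.png

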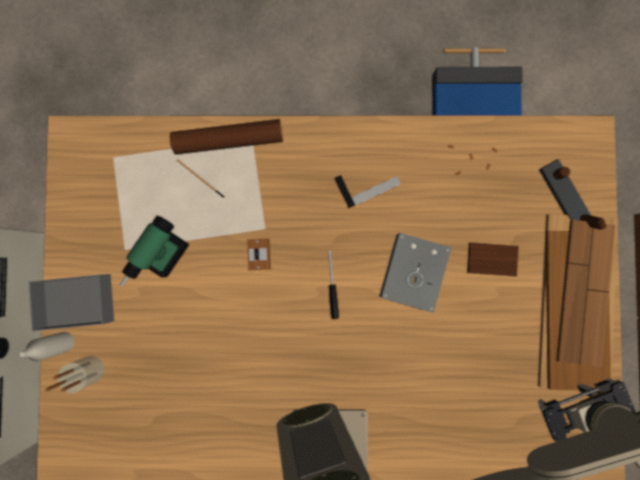

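View pics/scene1.png

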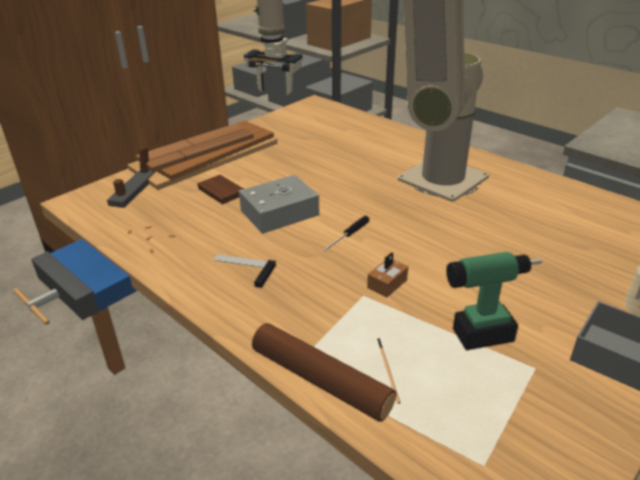

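The top view shows the block with the key at about (259,254). The start box has its keyhole at about (415,281) and its lamps towards the top of the picture. The driver stands left of the block, and the screwdriver lies between the block and the box.

```bash
cat >> h.py <<'E'
def toolR():
    s=read_state(); return cv2.Rodrigues(np.array(s['orientation']))[0],np.array(s['tool_pos']),s
def plan(target,yaw=None):
    """shift in tool axes to target TCP; yaw = world direction wanted for tool y (mod pi)"""
    R,p,s=toolR(); d=R.T@(np.array(target)-p); ty=np.arctan2(R[1,1],R[0,1]); out=[d.round(4)]
    if yaw is not None:
        w=(yaw-ty+np.pi/2)%np.pi-np.pi/2; out.append(('tool yaw',round(-w,4)))
    print(*out,'pos',p.round(4),'ty',ty.round(4),'tilt',R[:,2].round(4),'F',np.round(s['force'],1),'T',np.round(s['wrist_torque'],2),'op',s['opening'],'t',s['t'],'q',np.round(s['q'],3)); return d
E
python3 - <<'E'
from h import *
m=camera_model('top'); im=cv2.imread('pics/top1.png')
print('block',onz(m,(259,254),.045),'key',onz(m,(258,254),.09),'hole',onz(m,(415,281),.07))
hsv=cv2.cvtColor(im,cv2.COLOR_BGR2HSV)
mask=((hsv[...,1]<60)&(hsv[...,2]>60)).astype(np.uint8); mask[:, :370]=0;mask[:,460:]=0;mask[:225]=0;mask[320:]=0
c=max(cv2.findContours(mask,0,2)[0],key=cv2.contourArea);r=cv2.minAreaRect(c);b=cv2.boxPoints(r);print(b)
P=np.array([onz(m,x,.07) for x in b]);print(P)
sub=im[235:275,240:280];cv2.imwrite('pics/c1.png',np.hstack([cv2.resize(sub,(400,400),interpolation=2),cv2.resize(im[230:315,375:460],(400,400),interpolation=2)]))
V=camera_model('wrist')['view'];R,p,s=toolR();c=-V[:3,:3].T@V[:3,3]
print('cam in tool',R.T@(c-p),'axes',(R.T@V[:3,:3].T).round(3));plan([.55,.1,.3],0)
E
```

```text
block [0.5561188  0.20032643 0.045     ] key [0.55531813 0.19669981 0.09      ] hole [ 0.48105411 -0.23973216  0.07      ]
[[379.62    296.89282]
 [397.80817 232.40744]
 [450.7503  247.33984]
 [432.56213 311.82523]]
[[ 0.43667931 -0.14085751  0.07      ]
 [ 0.616902   -0.19263374  0.07      ]
 [ 0.57520972 -0.34045537  0.07      ]
 [ 0.39567261 -0.28783978  0.07      ]]
cam in tool [ 0.08226063 -0.0002859  -0.16719623] axes [[ 0.     0.955  0.295]
 [ 1.    -0.     0.   ]
 [ 0.     0.295 -0.955]]
[ 0.5499 -0.4996 -0.0814] ('tool yaw', np.float64(-1.211)) pos [ 0.2111 -0.5611  0.2177] ty -1.211 tilt [-5.0e-04  1.6e-03 -1.0e+00] F [-0.2 -0.1  0. ] T [0.04 0.05 0.01] op 0.09296990111196986 t 0.1 q [-1.296  0.131  1.489 -0.     1.523 -0.085]
```

View pics/c1.png

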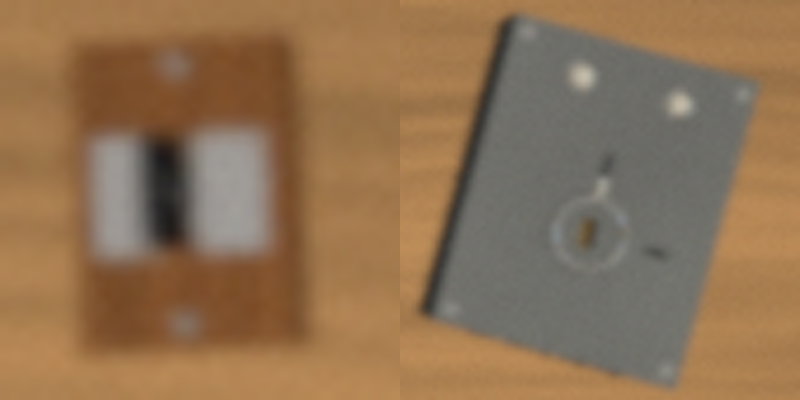

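The crop shows the key's bow running along the block's long side, which lies close to world x. The box pointer points at the lamps, and the box yaw is about -0.28. I'll grasp with tool y at about +1.6 rad so that joint 6 has range left for the turn.

Request:
{"api": "carry_out", "payload": {
  "moves": [
    {"jaw":0.06,"dx":0.042,"dy":-0.042},
    {"dx":0.042,"dy":-0.042},
    {"dx":0.042,"dy":-0.042},
    {"dx":0.042,"dy":-0.042},
    {"dx":0.042,"dy":-0.042},
    {"dx":0.042,"dy":-0.042},
    {"dx":0.042,"dy":-0.042},
    {"dx":0.042,"dy":-0.042}
  ]
}}

```text
invalid input at $.moves[0]: expected keys jaw, dx, dy, dz, yaw
```

Request:
{"api": "carry_out", "payload": {
  "moves": [
    {"dx":0.042,"dy":-0.042},
    {"dx":0.042,"dy":-0.042},
    {"dx":0.042,"dy":-0.042},
    {"dx":0.042,"dy":-0.042},
    {"dx":0.042,"dy":-0.042},
    {"dx":0.042,"dy":-0.042},
    {"yaw":-0.18},
    {"yaw":-0.18}
  ]
}}

```text
invalid input at $.moves[0]: expected keys jaw, dx, dy, dz, yaw
```

Request:
{"api": "carry_out", "payload": {
  "moves": [
    {"yaw":-0.18},
    {"yaw":-0.18},
    {"yaw":-0.18},
    {"yaw":-0.18},
    {"yaw":-0.18},
    {"yaw":-0.18},
    {"yaw":-0.18},
    {"yaw":-0.18}
  ]
}}

```text
invalid input at $.moves[0]: expected keys jaw, dx, dy, dz, yaw
```

Request:
{"api": "carry_out", "payload": {
  "moves": [
    {"yaw":-0.18},
    {"yaw":-0.18},
    {"yaw":-0.18},
    {"yaw":-0.18},
    {"yaw":-0.18},
    {"yaw":-0.12},
    {},
    {}
  ]
}}

```text
invalid input at $.moves[0]: expected keys jaw, dx, dy, dz, yaw
```

```bash
python3 - <<'E'
from h import *
plan([.5555,.199,.2],1.61)
im,m=shot('wrist','w1.png');np.savez('w1.npz',K=m['camera_matrix'],V=m['view'])
E
```

```text
[ 0.5899 -0.5901  0.0187] ('tool yaw', np.float64(0.3206)) pos [ 0.2111 -0.5611  0.2177] ty -1.211 tilt [-5.0e-04  1.6e-03 -1.0e+00] F [-0.2 -0.1  0. ] T [0.04 0.05 0.01] op 0.09296990111196986 t 0.1 q [-1.296  0.131  1.489 -0.     1.523 -0.085]
```

View pics/w1.png

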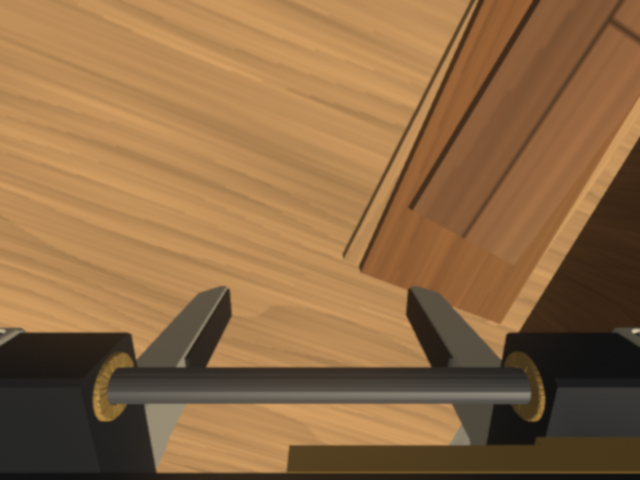

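The calls were refused because every row needs all five keys. The wrist view still shows the start area, with the fingertips at about (215,290) and (425,290).

Request:
{"api": "carry_out", "payload": {
  "moves": [
    {"jaw":0.06,"dx":0.042,"dy":-0.042,"dz":0,"yaw":0},
    {"jaw":0.06,"dx":0.042,"dy":-0.042,"dz":0,"yaw":0},
    {"jaw":0.06,"dx":0.042,"dy":-0.042,"dz":0,"yaw":0},
    {"jaw":0.06,"dx":0.042,"dy":-0.042,"dz":0,"yaw":0},
    {"jaw":0.06,"dx":0.042,"dy":-0.042,"dz":0,"yaw":0},
    {"jaw":0.06,"dx":0.042,"dy":-0.042,"dz":0,"yaw":0},
    {"jaw":0.06,"dx":0.042,"dy":-0.042,"dz":0,"yaw":0},
    {"jaw":0.06,"dx":0.042,"dy":-0.042,"dz":0,"yaw":0}
  ]
}}

```text
t: 1.15
tool_pos: [0.4078, -0.1269, 0.2186]
orientation: [3.091, 0.562, 0.001]
force: [0.5, -0.5, -0.5]
opening: 0.0598
gripper_force: 0.0
```

Request:
{"api": "carry_out", "payload": {
  "moves": [
    {"jaw":0.06,"dx":0.042,"dy":-0.042,"dz":0,"yaw":0},
    {"jaw":0.06,"dx":0.042,"dy":-0.042,"dz":0,"yaw":0},
    {"jaw":0.06,"dx":0.042,"dy":-0.042,"dz":0,"yaw":0},
    {"jaw":0.06,"dx":0.042,"dy":-0.042,"dz":0,"yaw":0},
    {"jaw":0.06,"dx":0.042,"dy":-0.042,"dz":0,"yaw":0},
    {"jaw":0.06,"dx":0.042,"dy":-0.042,"dz":0,"yaw":0},
    {"jaw":0.06,"dx":0,"dy":0,"dz":0,"yaw":-0.18},
    {"jaw":0.06,"dx":0,"dy":0,"dz":0,"yaw":-0.18}
  ]
}}

```text
t: 2.15
tool_pos: [0.5543, 0.1968, 0.2176]
orientation: [-2.936, -1.117, 0.003]
force: [-0.1, -0.1, 0.9]
opening: 0.0602
gripper_force: 0.0
```

Request:
{"api": "carry_out", "payload": {
  "moves": [
    {"jaw":0.06,"dx":0,"dy":0,"dz":0,"yaw":-0.18},
    {"jaw":0.06,"dx":0,"dy":0,"dz":0,"yaw":-0.18},
    {"jaw":0.06,"dx":0,"dy":0,"dz":0,"yaw":-0.18},
    {"jaw":0.06,"dx":0,"dy":0,"dz":0,"yaw":-0.18},
    {"jaw":0.06,"dx":0,"dy":0,"dz":0,"yaw":-0.18},
    {"jaw":0.06,"dx":0,"dy":0,"dz":0,"yaw":-0.18},
    {"jaw":0.06,"dx":0,"dy":0,"dz":0,"yaw":-0.18},
    {"jaw":0.06,"dx":0,"dy":0,"dz":0,"yaw":-0.18}
  ]
}}

```text
t: 3.15
tool_pos: [0.5544, 0.1957, 0.2182]
orientation: [-1.472, -2.774, 0.001]
force: [-0.1, -0.3, -0.5]
opening: 0.0601
gripper_force: 0.0
```

Request:
{"api": "carry_out", "payload": {
  "moves": [
    {"jaw":0.06,"dx":0,"dy":0,"dz":0,"yaw":-0.18},
    {"jaw":0.06,"dx":0,"dy":0,"dz":0,"yaw":-0.18},
    {"jaw":0.06,"dx":0,"dy":0,"dz":0,"yaw":-0.18},
    {"jaw":0.06,"dx":0,"dy":0,"dz":0,"yaw":-0.18},
    {"jaw":0.06,"dx":0,"dy":0,"dz":0,"yaw":-0.18},
    {"jaw":0.06,"dx":0,"dy":0,"dz":0,"yaw":-0.12},
    {"jaw":0.06,"dx":0,"dy":0,"dz":0,"yaw":0},
    {"jaw":0.06,"dx":0,"dy":0,"dz":0,"yaw":0}
  ]
}}

```text
t: 4.15
tool_pos: [0.5545, 0.1958, 0.2184]
orientation: [0.056, -3.141, 0.0]
force: [-0.4, -1.0, 0.0]
opening: 0.0597
gripper_force: 0.0
```

```bash
python3 - <<'E'
from h import *
plan([.5555,.199,.2],1.61)
im,m=shot('wrist','w2.png');np.savez('w2.npz',camera_matrix=m['camera_matrix'],view=m['view'])
E
```

```text
[-0.0011  0.0032  0.0184] ('tool yaw', np.float64(-0.0038)) pos [0.5545 0.1958 0.2184] ty 1.6062 tilt [-4.e-04 -1.e-04 -1.e+00] F [-0.4 -1.   0. ] T [ 0.02 -0.1  -0.02] op 0.059728945470331495 t 4.15 q [ 0.252  0.099  1.523 -0.     1.521 -1.354]
```

View pics/w2.png

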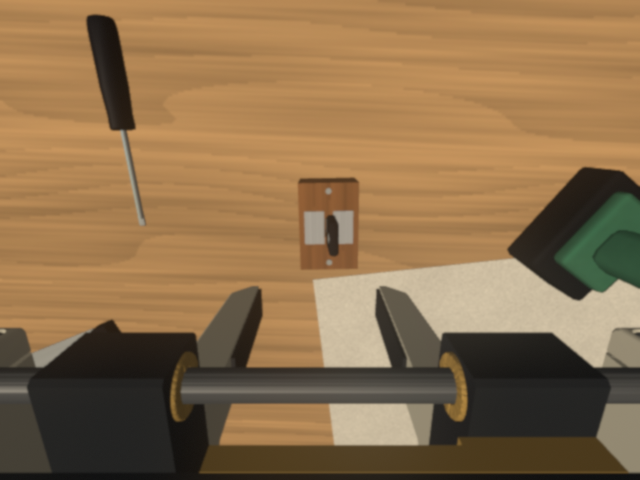

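The wrist view shows the block at columns 298–358 and rows 180–270. The key's bow is at about (332,235) and the two screws are at (328,191) and (329,263).

```bash
python3 - <<'E'
from h import *
m=dict(np.load('w2.npz')); im=cv2.imread('pics/w2.png'); g=im[170:280,285:375]
hsv=cv2.cvtColor(g,cv2.COLOR_BGR2HSV)
def rect(mask,z,nm):
    cs=[c for c in cv2.findContours(mask.astype(np.uint8),0,1)[0] if cv2.contourArea(c)>30]
    for c in cs:
        b=cv2.boxPoints(cv2.minAreaRect(c))+[285,170]; P=np.array([onz(m,x,z)[:2] for x in b]);e=P[1]-P[0],P[2]-P[1]
        i=int(np.linalg.norm(e[1])>np.linalg.norm(e[0]))
        print(nm,P.mean(0).round(4),'sz',[np.linalg.norm(x).round(4) for x in e],'long dir',np.arctan(e[i][1]/e[i][0]).round(4),'px',b.mean(0))
rect((hsv[...,1]<60)&(hsv[...,2]>110),.045,'steel')
rect(hsv[...,2]<60,.091,'key')
rect(~((hsv[...,0]>11)&(hsv[...,1]>90)),.045,'block')
print(hsv[55,5],hsv[90,25],hsv[15,25])
cv2.imwrite('pics/c2.png',cv2.resize(g,None,fx=6,fy=5,interpolation=2)[:600])
E
```

```text
steel [0.6096 0.2321] sz [np.float64(0.0057), np.float64(0.0497)] long dir -1.5349 px [350.49999046 276.5       ]
steel [0.5578 0.1917] sz [np.float64(0.018), np.float64(0.0324)] long dir 0.0397 px [314.  227.5]
steel [0.5562 0.2211] sz [np.float64(0.018), np.float64(0.0334)] long dir 0.0642 px [343. 227.]
key [0.5526 0.2085] sz [np.float64(0.0078), np.float64(0.0348)] long dir 0.0516 px [332.5 235. ]
block [0.6093 0.2252] sz [np.float64(0.0634), np.float64(0.0068)] long dir -1.5349 px [344. 276.]
block [0.5617 0.2066] sz [np.float64(0.049), np.float64(0.0453)] long dir -1.535 px [328.5 231.5]
[ 16 134 170] [ 13 154 129] [ 13 158 137]
```

View pics/c2.png

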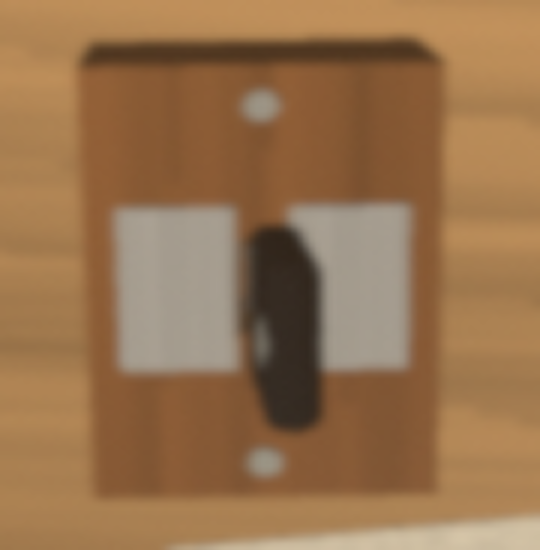

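```bash
python3 - <<'E'
from h import *
m=dict(np.load('w2.npz')); R,p,s=toolR(); print(m['camera_matrix'])
for o in([0,0,0],[0,.03,0],[0,-.03,0],[0,.03,-.019]): print(o,proj(m,p+R@np.array(o)))
q=lambda u,v:(285+u/6,170+v/5)
for a in[(80,62),(443,62),(437,495),(95,495),(261,105),(265,462)]: print(q(*a),onz(m,q(*a),.045).round(4))
t=camera_model('top'); sc=camera_model('scene')
tq=lambda u,v:(240+u/10-.0,235+v/10)
for a in[(75,40),(292,40),(305,345),(85,350),(174,65),(184,324)]: print('top',onz(t,tq(*a),.045).round(4))
im=cv2.imread('pics/scene1.png');cv2.imwrite('pics/c3.png',cv2.resize(im[235:305,350:430],(800,600*7*800//8//600 if 0 else 600),interpolation=2))
for P in([.556,.2,.045],[.558,.207,.045]): print('scene',proj(sc,np.array(P)))
E
```

```text
[[345.60733024   0.         318.39461966]
 [  0.         345.60733024 245.42730383]
 [  0.           0.           1.        ]]
[0, 0, 0] [317.81517189 301.26973576]
[0, 0.03, 0] [374.1961419  301.26566636]
[0, -0.03, 0] [261.43572181 301.27380504]
[0, 0.03, -0.019] [380.31160443 318.97810637]
(298.3333333333333, 182.4) [0.5128 0.175  0.045 ]
(358.8333333333333, 182.4) [0.5107 0.234  0.045 ]
(357.8333333333333, 269.0) [0.6009 0.2393 0.045 ]
(300.8333333333333, 269.0) [0.603  0.1793 0.045 ]
(328.5, 191.0) [0.5201 0.2048 0.045 ]
(329.1666666666667, 262.4) [0.5946 0.2088 0.045 ]
top [0.599  0.2337 0.045 ]
top [0.5991 0.1715 0.045 ]
top [0.5119 0.1671 0.045 ]
top [0.5104 0.2299 0.045 ]
top [0.5919 0.2052 0.045 ]
top [0.5179 0.2017 0.045 ]
scene [386.40468183 268.76971171]
scene [388.15274681 270.30069329]
```

View pics/c3.png

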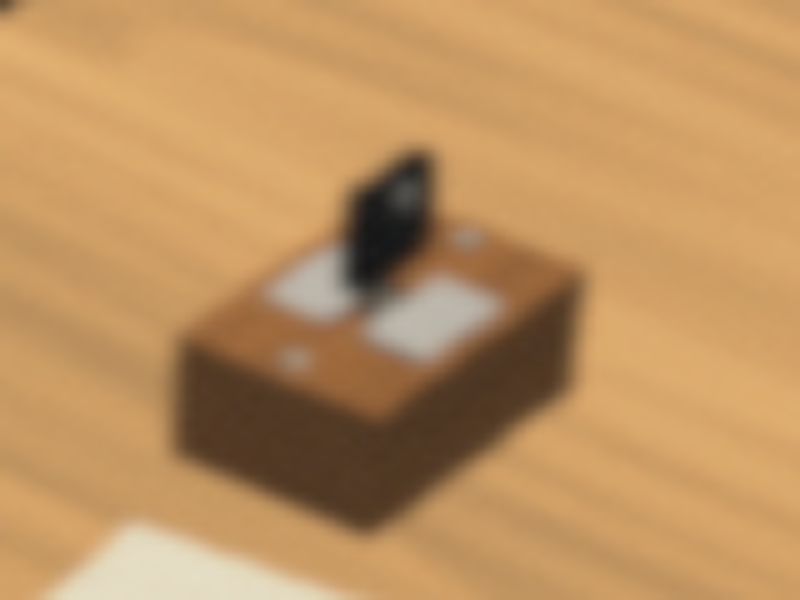

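The scene crop confirms that the key stands upright in the middle of the block. Top and wrist differ by a few millimetres in y (0.204 and 0.206), so I'll go lower and look again.

Request:
{"api": "carry_out", "payload": {
  "moves": [
    {"jaw":0.06,"dx":-0.0025,"dy":0.01,"dz":0.03,"yaw":0},
    {"jaw":0.06,"dx":0,"dy":0,"dz":0.04,"yaw":0},
    {"jaw":0.06,"dx":0,"dy":0,"dz":0.03,"yaw":0},
    {"jaw":0.06,"dx":0,"dy":0,"dz":0,"yaw":0}
  ]
}}

```text
t: 4.7
tool_pos: [0.5544, 0.2053, 0.1155]
orientation: [0.058, -3.135, 0.002]
force: [-0.4, -0.5, -0.1]
opening: 0.0599
gripper_force: 0.0
```

```bash
python3 - <<'E'
from h import *
plan([.557,.206,.055],1.618)
im,m=shot('wrist','w3.png');np.savez('w3.npz',camera_matrix=m['camera_matrix'],view=m['view'])
R,p,s=toolR()
for o in([0,.03,0],[0,-.03,0]): print(o,proj(m,p+R@np.array(o)))
for P in([.557,.206,.091],[.557-.0377,.206-.0018,.045],[.557+.0377,.206+.0018,.045]): print(proj(m,np.array(P)))
E
```

```text
[-0.003   0.0007  0.0605] ('tool yaw', np.float64(-0.0102)) pos [0.5544 0.2053 0.1155] ty 1.6078 tilt [-0.0058 -0.0016 -1.    ] F [-0.4 -0.5 -0.1] T [ 0.01 -0.15 -0.  ] op 0.059948473430566335 t 4.7 q [ 0.268  0.183  1.622 -0.     1.343 -1.34 ]
[0, 0.03, 0] [375.35913758 305.8312199 ]
[0, -0.03, 0] [261.47318499 305.76975596]
[318.96675887 287.18684822]
[318.42042443 210.78354163]
[319.44446422 308.61931055]
```

View pics/w3.png

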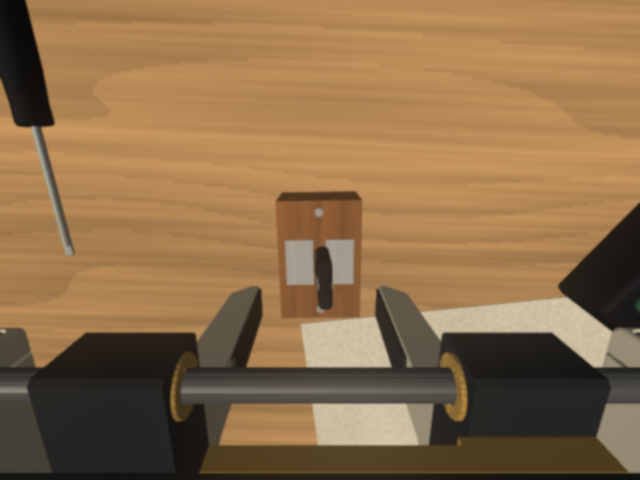

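The screws, at (318,212) and (320,308), match the slot at (0.557, 0.206). The bow sits about 2 mm to the right of that, so it leans slightly. I'll descend centred and let the pads straighten it.

Request:
{"api": "carry_out", "payload": {
  "moves": [
    {"jaw":0.06,"dx":-0.0025,"dy":0.001,"dz":0.02,"yaw":-0.01},
    {"jaw":0.06,"dx":0,"dy":0,"dz":0.02,"yaw":0},
    {"jaw":0.05,"dx":0,"dy":0,"dz":0.018,"yaw":0},
    {"jaw":0.04,"dx":0,"dy":0,"dz":0,"yaw":0},
    {"jaw":0.03,"dx":0,"dy":0,"dz":0,"yaw":0},
    {"jaw":0.03,"dx":0,"dy":0,"dz":0,"yaw":0}
  ]
}}

```text
t: 5.5
tool_pos: [0.5599, 0.2072, 0.0616]
orientation: [-0.076, 3.139, 0.001]
force: [-0.8, -1.0, -0.8]
opening: 0.0305
gripper_force: 0.0
```

```bash
python3 - <<'E'
from h import *
plan([.557,.2065,.055],1.618)
im,m=shot('wrist','w4.png')
cv2.imwrite('pics/w4c.png',cv2.resize(im[180:440,210:430,::-1],None,fx=2.3,fy=2.3,interpolation=2))
E
```

```text
[ 0.003  -0.0005  0.0066] ('tool yaw', np.float64(0.001)) pos [0.5599 0.2072 0.0616] ty 1.619 tilt [ 1.6e-03  4.0e-04 -1.0e+00] F [-0.8 -1.  -0.8] T [ 0.03 -0.1  -0.01] op 0.03050908382510297 t 5.5 q [ 0.269  0.247  1.652  0.     1.241 -1.35 ]
```

View pics/w4c.png

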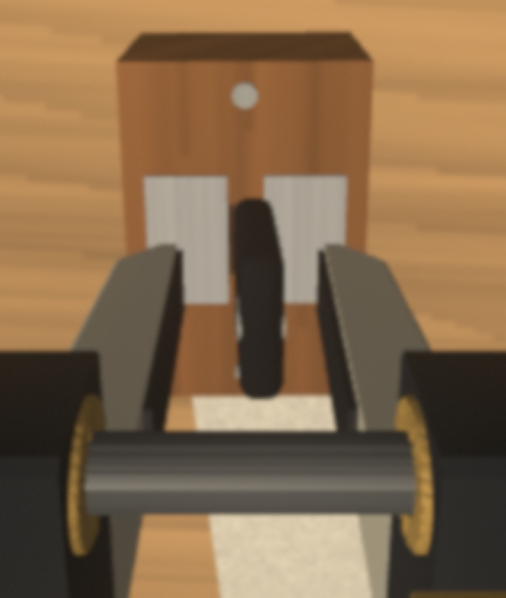

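The key stands between the pads, at about x=258 against their middle at 251 in the crop. I'll correct, lower and close.

Request:
{"api": "carry_out", "payload": {
  "moves": [
    {"jaw":0.03,"dx":0.003,"dy":0,"dz":0.006,"yaw":0},
    {"jaw":0.025,"dx":0,"dy":0,"dz":0,"yaw":0},
    {"jaw":0.014,"dx":0,"dy":0,"dz":0,"yaw":0},
    {"jaw":0.01,"dx":0,"dy":0,"dz":0,"yaw":0},
    {"jaw":0.0,"dx":0,"dy":0,"dz":0,"yaw":0},
    {"jaw":0.0,"dx":0,"dy":0,"dz":0,"yaw":0},
    {"jaw":0.0,"dx":0,"dy":0,"dz":0,"yaw":0}
  ],
  "grip_force": 20
}}

```text
t: 6.42
tool_pos: [0.5563, 0.2067, 0.0547]
orientation: [-0.076, 3.14, -0.0]
force: [0.6, -1.9, 1.2]
opening: 0.009
gripper_force: 20.0
```

```bash
python3 - <<'E'
from h import *
plan([.557,.2065,.055],1.618)
E
```

```text
[-0.0007 -0.0002 -0.0003] ('tool yaw', np.float64(0.001)) pos [0.5563 0.2067 0.0547] ty 1.619 tilt [ 2.e-04 -2.e-04 -1.e+00] F [ 0.6 -1.9  1.2] T [-0.26 -0.15  0.06] op 0.00903110902263077 t 6.425 q [ 0.269  0.248  1.665 -0.     1.228 -1.349]
```

Request:
{"api": "carry_out", "payload": {
  "moves": [
    {"jaw":0.0,"dx":0,"dy":0,"dz":0,"yaw":0},
    {"jaw":0.0,"dx":0,"dy":0,"dz":0,"yaw":0},
    {"jaw":0.0,"dx":0,"dy":0,"dz":-0.004,"yaw":0},
    {"jaw":0.0,"dx":0,"dy":0,"dz":-0.006,"yaw":0},
    {"jaw":0.0,"dx":0,"dy":0,"dz":-0.008,"yaw":0},
    {"jaw":0.0,"dx":0,"dy":0,"dz":-0.01,"yaw":0},
    {"jaw":0.0,"dx":0,"dy":0,"dz":-0.01,"yaw":0},
    {"jaw":0.0,"dx":0,"dy":0,"dz":-0.01,"yaw":0}
  ],
  "grip_force": 60
}}

```text
t: 7.42
tool_pos: [0.5574, 0.2074, 0.1053]
orientation: [-0.076, 3.138, 0.001]
force: [0.2, -0.2, 0.7]
opening: 0.0086
gripper_force: 60.0
```

Request:
{"api": "carry_out", "payload": {
  "moves": [
    {"jaw":0.0,"dx":0,"dy":0,"dz":-0.03,"yaw":0},
    {"jaw":0.0,"dx":0,"dy":0,"dz":-0.04,"yaw":0},
    {"jaw":0.0,"dx":0,"dy":0,"dz":-0.03,"yaw":0},
    {"jaw":0.0,"dx":0,"dy":0,"dz":0,"yaw":0}
  ]
}}

```text
t: 7.92
tool_pos: [0.5591, 0.2078, 0.209]
orientation: [-0.076, 3.131, 0.004]
force: [0.2, 0.7, -0.8]
opening: 0.0086
gripper_force: 60.0
```

```bash
python3 - <<'E'
from h import *
plan([.481,-.24,.2],1.571-.28)
shot('wrist','w5.png')
E
```

```text
[ 0.0997 -0.4435  0.0069] ('tool yaw', np.float64(0.3281)) pos [0.5591 0.2078 0.209 ] ty 1.6191 tilt [ 0.0097  0.0028 -0.9999] F [ 0.2  0.7 -0.8] T [-0.01 -0.12 -0.02] op 0.008577902091298993 t 7.925 q [ 0.27   0.115  1.522  0.     1.494 -1.349]
```

View pics/w5.png

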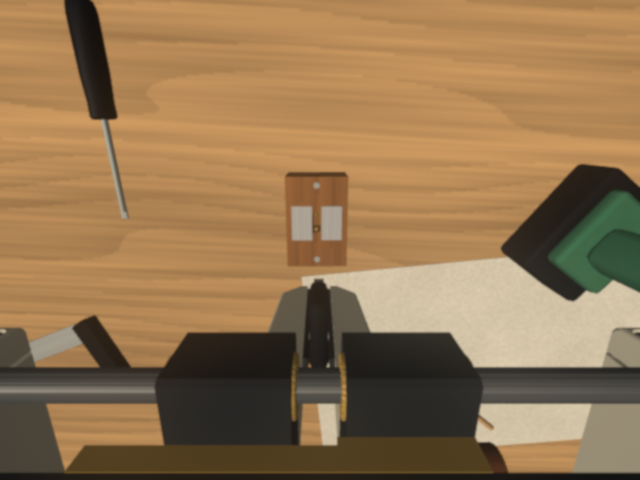

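The key came out: the slot is empty at (317,229) and the key is held between the pads. I'll take a settled picture so the slot can serve as an offset reference, then go over to the box.

Request:
{"api": "carry_out", "payload": {
  "moves": [
    {"jaw":0.0,"dx":0,"dy":0,"dz":0,"yaw":0},
    {"jaw":0.0,"dx":0,"dy":0,"dz":0,"yaw":0},
    {"jaw":0.0,"dx":0,"dy":0,"dz":0,"yaw":0}
  ]
}}

```text
t: 8.35
tool_pos: [0.5557, 0.2067, 0.2016]
orientation: [0.076, -3.139, 0.001]
force: [-0.0, -0.3, -1.2]
opening: 0.0087
gripper_force: 60.0
```

```bash
python3 - <<'E'
from h import *
plan([.481,-.24,.23],1.571-.28)
im,m=shot('wrist','w6.png');R,p,s=toolR();np.savez('w6.npz',camera_matrix=m['camera_matrix'],view=m['view'],R=R,p=p)
E
```

```text
[ 0.0962 -0.4426 -0.0281] ('tool yaw', np.float64(0.328)) pos [0.5557 0.2067 0.2016] ty 1.619 tilt [-1.7e-03 -5.0e-04 -1.0e+00] F [-0.  -0.3 -1.2] T [ 0.08 -0.14 -0.03] op 0.008749065209322657 t 8.35 q [ 0.27   0.121  1.529  0.     1.493 -1.349]
```

Request:
{"api": "carry_out", "payload": {
  "moves": [
    {"jaw":0.0,"dx":0.0125,"dy":-0.055,"dz":-0.01,"yaw":0},
    {"jaw":0.0,"dx":0.0125,"dy":-0.055,"dz":-0.01,"yaw":0},
    {"jaw":0.0,"dx":0.0125,"dy":-0.055,"dz":0,"yaw":0},
    {"jaw":0.0,"dx":0.0125,"dy":-0.055,"dz":0,"yaw":0},
    {"jaw":0.0,"dx":0.0125,"dy":-0.055,"dz":0,"yaw":0},
    {"jaw":0.0,"dx":0.0125,"dy":-0.055,"dz":0,"yaw":0},
    {"jaw":0.0,"dx":0.0125,"dy":-0.055,"dz":0,"yaw":0},
    {"jaw":0.0,"dx":0.0125,"dy":-0.055,"dz":0,"yaw":0}
  ]
}}

```text
t: 9.4
tool_pos: [0.4769, -0.2392, 0.2226]
orientation: [-0.076, 3.141, 0.0]
force: [0.0, -0.4, -0.5]
opening: 0.009
gripper_force: 60.0
```

Request:
{"api": "carry_out", "payload": {
  "moves": [
    {"jaw":0.0,"dx":0,"dy":0,"dz":0,"yaw":0.165},
    {"jaw":0.0,"dx":0,"dy":0,"dz":0,"yaw":0.165},
    {"jaw":0.0,"dx":0,"dy":0,"dz":0,"yaw":0},
    {"jaw":0.0,"dx":0,"dy":0,"dz":0,"yaw":0},
    {"jaw":0.0,"dx":0,"dy":0,"dz":0,"yaw":0}
  ]
}}

```text
t: 10.02
tool_pos: [0.4776, -0.2372, 0.2226]
orientation: [-0.437, -3.111, 0.0]
force: [0.1, 0.2, -0.1]
opening: 0.0086
gripper_force: 60.0
```

```bash
python3 - <<'E'
from h import *
plan([.481,-.24,.23],1.571-.28)
im,m=shot('wrist','w7.png');R,p,s=toolR();np.savez('w7.npz',camera_matrix=m['camera_matrix'],view=m['view'],R=R,p=p)
a=cv2.imread('pics/w6.png')[165:275,275:360]; b=im[140:300,230:400,::-1]
cv2.imwrite('pics/c7.png',np.hstack([cv2.resize(a,(400,518),interpolation=2),cv2.resize(b,(400,376),interpolation=2) if 0 else cv2.copyMakeBorder(cv2.resize(b,(400,376),interpolation=2),0,142,0,0,0)]))
E
```

```text
[-0.0041 -0.0017 -0.0074] ('tool yaw', np.float64(0.0006)) pos [ 0.4776 -0.2372  0.2226] ty 1.2916 tilt [-0. -0. -1.] F [ 0.1  0.2 -0.1] T [ 0.03 -0.16  0.03] op 0.008614451463699472 t 10.025 q [-0.557 -0.052  1.668 -0.     1.525 -1.849]
```

View pics/c7.png

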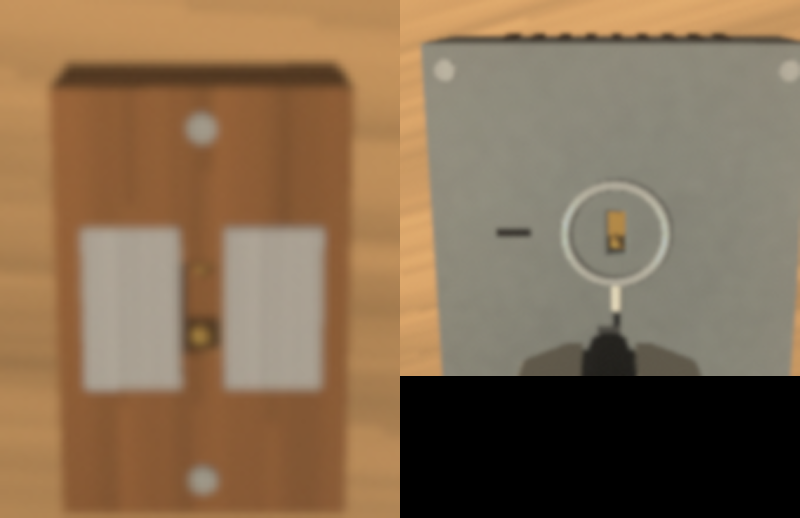

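This crop shows the empty slot with block screws at crop (202,128) and (203,481). It also shows the keyhole at crop (616,231), centred in its ring at (615,232). That makes 11 pictures, one over the limit of 10, so from here I work with numbers only.

```bash
python3 - <<'E'
from h import *
def cent(im,x0,x1,y0,y1,f,amin=3):
    g=im[y0:y1,x0:x1]; hsv=cv2.cvtColor(g,cv2.COLOR_BGR2HSV).astype(int); k=f(hsv).astype(np.uint8)
    n,l,st,c=cv2.connectedComponentsWithStats(k); return [(st[i,4],c[i]+[x0,y0],st[i,:4]+[x0,y0,0,0]) for i in range(1,n) if st[i,4]>=amin]
A=dict(np.load('w6.npz'));B=dict(np.load('w7.npz'));a=cv2.imread('pics/w6.png');b=cv2.imread('pics/w7.png')
def tool(M,px,z): return M['R'].T@(onz(M,px,z)-M['p'])
print('block');
for r in cent(a,287,349,183,274,lambda h:(h[...,1]<70)&(h[...,2]>100),6): print(r[0],r[1],tool(A,r[1],.045)[:2].round(4),r[2])
print('ring/screws')
g=cv2.cvtColor(b,cv2.COLOR_BGR2HSV).astype(int)
for r in cent(b,236,398,155,280,lambda h:(h[...,2]>160)&(h[...,1]<70),6): print(r[0],r[1],tool(B,r[1],.07)[:2].round(4),r[2])
k=((g[...,2]>165)&(g[...,1]<70)).astype(np.uint8);k[:215]=0;k[262:]=0;k[:,:296]=0;k[:,346:]=0
e=cv2.fitEllipse(cv2.convexHull(cv2.findNonZero(k)));print('ring',e,tool(B,e[0],.07).round(4))
print('hole')
for r in cent(b,305,338,222,254,lambda h:(h[...,1]>80),4): print(r[0],r[1],tool(B,r[1],.07)[:2].round(4),r[2])
for r in cent(b,305,338,222,254,lambda h:(h[...,1]>60)|(h[...,2]<90),4): print(r[0],r[1],tool(B,r[1],.07)[:2].round(4),r[2])
print('dash',[(r[0],r[1],r[2]) for r in cent(b,262,296,228,250,lambda h:h[...,2]<90)])
E
```

```text
block
27 [317.40740741 191.74074074] [ 0.0358 -0.0006] [315 189   6   6]
701 [302.7318117  230.38944365] [-0.0015 -0.0148] [292 214  22  34]
703 [332.66145092 229.83926031] [-0.0009  0.0141] [323 213  21  35]
20 [317.75 266.25] [-0.0384 -0.0003] [316 264   5   5]
ring/screws
67 [248.31343284 169.53731343] [ 0.0563 -0.0634] [244 165   9  10]
51 [394.45098039 169.8627451 ] [0.0561 0.0691] [391 166   7   9]
393 [321.29262087 242.39694656] [-0.0125  0.003 ] [299 218  45  55]
ring ((320.7794494628906, 239.1983642578125), (43.02598190307617, 44.97273254394531), 95.18122100830078) [-0.0093  0.0025  0.1527]
hole
121 [321.41322314 237.15702479] [-0.0073  0.0031] [318 230   8  16]
146 [321.31506849 237.37671233] [-0.0075  0.003 ] [317 229   9  18]
dash [(np.int32(26), array([278. , 238.5]), array([272, 238,  13,   2]))]
```

Request:
{"api": "carry_out", "payload": {
  "moves": [
    {"jaw":0.0,"dx":-0.008,"dy":0.0033,"dz":0.02,"yaw":0},
    {"jaw":0.0,"dx":0,"dy":0,"dz":0.04,"yaw":0},
    {"jaw":0.0,"dx":0,"dy":0,"dz":0.03,"yaw":0},
    {"jaw":0.0,"dx":0,"dy":0,"dz":0.02,"yaw":0},
    {"jaw":0.0,"dx":0,"dy":0,"dz":0,"yaw":0},
    {"jaw":0.0,"dx":0,"dy":0,"dz":0,"yaw":0},
    {"jaw":0.0,"dx":0,"dy":0,"dz":0,"yaw":0}
  ]
}}

```text
t: 10.95
tool_pos: [0.4867, -0.2368, 0.1136]
orientation: [0.441, 3.109, -0.001]
force: [0.2, -0.5, 0.1]
opening: 0.0086
gripper_force: 60.0
```

```bash
python3 - <<'E'
from h import *
B=dict(np.load('w7.npz')); T=B['p']+B['R']@np.array([-.008,.0033,0]); T[2]=.108; print(T)
plan(T,1.2916)
im,m=shot('wrist','w8.png');R,p,s=toolR()
hsv=cv2.cvtColor(im[:,:,::-1].copy(),cv2.COLOR_BGR2HSV).astype(int)
# what is visible near the hole
print('ring px pred',proj(m,np.r_[T[:2],.07]),'key tip',proj(m,p+R@np.array([-.0006,-.0005,.0357])))
k=((hsv[...,2]>165)&(hsv[...,1]<70)).astype(np.uint8)
n,l,st,c=cv2.connectedComponentsWithStats(k)
for i in range(1,n):
    if st[i,4]>20: print(st[i],c[i].round(1),(R.T@(onz(m,c[i],.07)-p))[:2].round(4))
E
```

```text
[ 0.4861763  -0.23627364  0.108     ]
[0.0007 0.0004 0.0056] ('tool yaw', np.float64(-0.0024)) pos [ 0.4867 -0.2368  0.1136] ty 1.2892 tilt [ 1.3e-03 -8.0e-04 -1.0e+00] F [ 0.2 -0.5  0.1] T [ 0.03 -0.15  0.  ] op 0.008628495527368463 t 10.95 q [-0.548  0.046  1.773  0.     1.321 -1.837]
ring px pred [318.63718839 270.41599893] key tip [317.24019838 276.86521513]
[610 146  22 117 755] [619.9 203.2] [0.045  0.1854]
[201 164  12  13 128] [206.6 170.1] [ 0.0648 -0.0667]
[425 164  12  13 116] [430.6 169.8] [0.0651 0.0672]
[285 243  66  46 349] [318.  261.9] [ 0.0066 -0.    ]
[608 333  29  32 417] [620.5 349.8] [-0.0588  0.2125]
[604 356  12   9  57] [608.4 361.6] [-0.0685  0.2064]
[ 574  405   66   65 3521] [610.6 438.6] [-0.1376  0.2251]
[ 481  410   76   51 1474] [517.6 434.5] [-0.1337  0.1529]
```

Request:
{"api": "carry_out", "payload": {
  "moves": [
    {"jaw":0.0,"dx":0.0,"dy":0.0005,"dz":0.004,"yaw":0},
    {"jaw":0.0,"dx":0,"dy":0,"dz":0.004,"yaw":0},
    {"jaw":0.0,"dx":0,"dy":0,"dz":0.003,"yaw":0},
    {"jaw":0.0,"dx":0,"dy":0,"dz":0.002,"yaw":0},
    {"jaw":0.0,"dx":0,"dy":0,"dz":0,"yaw":0},
    {"jaw":0.0,"dx":0,"dy":0,"dz":0,"yaw":0}
  ]
}}

```text
t: 11.75
tool_pos: [0.4877, -0.2368, 0.1058]
orientation: [0.44, 3.107, -0.003]
force: [-16.7, 10.1, 43.6]
opening: 0.0087
gripper_force: 60.0
```

```bash
cat >> h.py <<'E'
def rep():
    R,p,s=toolR(); print('pos',p.round(4),'tipdepth',round(.1057-p[2],4),'F tool',(R.T@s['force']).round(1),'T tool',(R.T@s['wrist_torque']).round(2),'ty',np.arctan2(R[1,1],R[0,1]).round(3),'tilt',R[:2,2].round(4),'op',round(s['opening'],4),'t',s['t'])
E
python3 -c "
from h import *
rep()"
```

```text
pos [ 0.4877 -0.2368  0.1058] tipdepth -0.0001 F tool [ 18.7   5.  -43.7] T tool [-1.05  3.6  -0.12] ty 1.289 tilt [ 0.0034 -0.0022] op 0.0087 t 11.75
```

Request:
{"api": "carry_out", "payload": {
  "moves": [
    {"jaw":0.0,"dx":0.0,"dy":0,"dz":-0.008,"yaw":0},
    {"jaw":0.0,"dx":0,"dy":0,"dz":-0.008,"yaw":0},
    {"jaw":0.0,"dx":0,"dy":0,"dz":0,"yaw":0},
    {"jaw":0.0,"dx":0,"dy":0,"dz":0,"yaw":0}
  ]
}}

```text
t: 12.25
tool_pos: [0.4859, -0.2359, 0.1149]
orientation: [-0.441, -3.11, -0.001]
force: [0.1, -0.7, -1.7]
opening: 0.0087
gripper_force: 60.0
```

```bash
python3 - <<'E'
from h import *
rep()
im,m=shot('wrist','w9.png');R,p,s=toolR();np.savez('w9.npz',camera_matrix=m['camera_matrix'],view=m['view'],R=R,p=p)
for o in([0,0,.0357],[-.005,0,.0357],[.005,0,.0357],[.008,0,.03],[.008,0,.0177],[0.016,0,0],[.016,0,-.018],[.0075,.0045,0],[.0075,-.0045,0]): print(o,proj(m,p+R@np.array(o)).round(1))
g=cv2.cvtColor(im[:,:,::-1].copy(),cv2.COLOR_BGR2HSV)
print('V');
for r in range(244,316,3): print(r,g[r,294:344:2,2])
print('S')
for r in range(256,300,4): print(r,g[r,294:344:2,1])
E
```

```text
pos [ 0.4859 -0.2359  0.1149] tipdepth -0.0092 F tool [-0.3 -0.6  1.7] T tool [-0.07 -0.11  0.05] ty 1.289 tilt [-0.0008  0.0005] op 0.0087 t 12.25
[0, 0, 0.0357] [318.1 275.8]
[-0.005, 0, 0.0357] [318.1 283.1]
[0.005, 0, 0.0357] [318.1 268.4]
[0.008, 0, 0.03] [318.1 267.1]
[0.008, 0, 0.0177] [318.1 274.7]
[0.016, 0, 0] [318.  273.1]
[0.016, 0, -0.018] [318.  287.3]
[0.0075, 0.0045, 0] [326.6 288.2]
[0.0075, -0.0045, 0] [309.5 288.1]
V
244 [133 134 131 131 135 147 155 163 168 169 170 171 170 169 167 163 153 141
 127 110 109 121 129 131 132]
247 [133 133 152 164 173 172 166 159 148 144 141 138 139 143 148 158 164 170
 172 163 146 125 106 119 130]
250 [155 172 175 164 148 142 129 130 131 130 130 130 130 130 130 130 131 133
 144 161 173 172 152 122 105]
253 [179 163 139 124 130 132 132 131 131 130 131 131 130 130 130 130 130 130
 130 130 136 158 176 170 142]
256 [149 122 129 132 132 132 131 131 131 132 132 132 131 131 131 130 130 130
 129 129 130 130 140 169 176]
259 [120 128 130 130 130 130 129 129 121 112 128 133 136 138 138 133 130 128
 128 128 128 129 128 134 166]
262 [130 130 130 1
[... 2036 characters left out ...]
26  26  27 100 152 154 153 155 139  46  24  28
  26  26  26  26  26  26  24]
272 [ 25  24  26  26  28  28  28  27  29  68 135 148 142 134 107  30  25  26
  28  26  26  26  26  26  26]
276 [ 27  25  26  26  26  28  28  26  26  61 139 151 147 133  97  30  24  26
  26  26  26  26  26  26  26]
280 [27 28 24 26 26 26 26 26 26 52 61 43 44 35 32 25 26 26 26 26 24 24 26 27
 28]
284 [28 26 26 28 28 28 28 26 25 29 28 36 36 36 36 28 27 27 27 29 26 26 28 28
 29]
288 [37 43 49 53 53 53 49 35 28 34 31 30 31 30 30 38 30 26 44 53 53 55 52 46
 30]
292 [55 55 55 55 53 53 53 44 28 36 31 31 25 39 32 31 31 40 52 54 53 55 53 53
 53]
296 [53 53 53 53 53 56 52 37 22 30 31 31 24 33 32 32 24 35 49 54 53 53 55 53
 53]
```

```bash
python3 - <<'E'
import cv2,numpy as np
for f in('w5','w6','w7'):
    g=cv2.cvtColor(cv2.imread(f'pics/{f}.png'),cv2.COLOR_BGR2HSV)
    print(f)
    for r in range(262,292,2): print(r,g[r,302:336:2,2],g[r,302:336:2,1])
E
```

```text
w5
262 [142 139 136 137 134 129 133 145 145 141 137 138 137 137 139 138 134] [158 156 156 156 156 154 136 102 114 148 156 155 154 154 154 155 154]
264 [143 140 137 138 135 131 133 139 141 142 139 138 138 138 141 140 135] [157 157 154 155 155 154 153 154 154 154 154 153 153 153 154 153 153]
266 [160 159 158 158 156 155 156 159 159 160 159 158 158 157 159 160 161] [142 141 142 140 141 140 141 141 140 142 141 139 140 140 140 139 138]
268 [175 175 176 175 175 175 175 175 175 176 175 175 175 176 176 176 177] [133 133 133 133 133 133 133 133 133 133 133 133 133 132 133 132 131]
270 [173 173 174 174 174 173 174 174 173 174 174 174 175 175 175 175 175] [133 133 132 132 133 133 132 132 131 132 132 132 133 131 131 131 131]
272 [174 174 174 174 174 174 174 174 174 174 173 174 174 174 174 172 175] [133 133 132 132 132 132 132 132 130 130 130 129 128 126 123 120 114]
274 [170 171 171 173 173 172 176 178 178 180 181 184 191 193 196 199 203] [131 130 128 125 122 117 113 109 102  95  87  85  80  74  66  64  63]
276 [177 184 186 189 198 201 200 201 202 205 208 209 210 212 210 209 213] [91 82 77 70 64
[... 4297 characters left out ...]
  84 123 132 132 132 133 133] [29 27 27 27 27 28 29 30 33 31 33 29 27 27 27 29 27]
282 [132 132 130 129 127 112  77  50  47  48  57  99 127 133 132 133 134] [27 29 27 28 28 27 30 36 38 37 31 28 28 29 27 27 29]
284 [129 129 128 128 116  66  41  37  36  36  37  50 102 132 131 132 132] [28 30 28 26 26 31 37 41 35 35 41 31 30 29 27 29 27]
286 [106 106 109 122  97  45  38  37  36  35  37  39  80 125 116 107 107] [43 46 42 29 29 40 40 41 42 44 41 33 29 29 37 43 41]
288 [ 96  96  96  95  65  38  37  36  36  36  36  36  54  94 103  95  95] [56 56 50 32 27 40 41 42 42 42 42 35 33 30 45 54 54]
290 [95 95 89 55 40 38 37 36 35 34 35 36 37 46 83 95 95] [54 54 54 46 38 40 41 35 44 38 36 42 34 39 52 56 54]
```

```bash
python3 - <<'E'
from h import *
for f in('w2','w3'):
    m=dict(np.load(f+'.npz')); im=cv2.imread(f'pics/{f}.png'); k=(im.max(2)<75).astype(np.uint8)
    k[:200]=0;k[312:]=0;k[:,:315]=0;k[:,345:]=0
    n,l,st,c=cv2.connectedComponentsWithStats(k)
    print(f,[(st[i],c[i].round(1)) for i in range(1,n) if st[i,4]>40])
    for lean in(0,-.1,.1):
        print(lean,[proj(m,np.array([.557,.2063,.045])+np.array([x*np.cos(lean)+z*np.sin(lean),0,z*np.cos(lean)-x*np.sin(lean)])).round(1).tolist() for x,z in((-.016,.01),(-.016,.046),(.016,.046),(.016,.01))])
E
```

```text
w2 [(array([327, 216,  11,  40, 360], dtype=int32), array([332.3, 234.9]))]
0 [[329.4, 214.0], [330.6, 222.4], [329.0, 257.1], [327.9, 245.4]]
-0.1 [[329.4, 212.7], [330.8, 216.9], [329.3, 252.6], [328.0, 244.8]]
0.1 [[329.4, 215.4], [330.4, 228.0], [328.7, 261.1], [327.9, 245.8]]
w3 [(array([315, 247,  17,  62, 840], dtype=int32), array([323.7, 277.2]))]
0 [[320.3, 244.7], [320.5, 262.1], [318.5, 311.2], [318.5, 287.6]]
-0.1 [[320.3, 242.8], [320.8, 253.9], [318.8, 305.3], [318.6, 287.0]]
0.1 [[320.2, 246.9], [320.2, 270.4], [318.2, 316.3], [318.5, 287.8]]
```

```bash
python3 - <<'E'
from h import *
M=dict(np.load('w9.npz')); f=lambda px,z:(M['R'].T@(onz(M,px,z)-M['p']))[:2].round(4)
print('rim+x',f((318,258.8),.07),'L',f((310,265),.07),'R',f((324.5,265),.07),'tipvis',f((318.5,277.5),M['p'][2]-.0297),f((318.5,277.5),M['p'][2]-.0357))
im=cv2.imread('pics/w9.png');g=im.max(2).astype(int);print([ (r,g[r,330],g[r,300]) for r in range(240,262,1)])
E
```

```text
rim+x [ 0.0082 -0.0001] L [ 0.0039 -0.0053] R [0.0039 0.0042] tipvis [0.0013 0.0002] [-0.0011  0.0002]
[(240, np.int64(129), np.int64(135)), (241, np.int64(124), np.int64(135)), (242, np.int64(113), np.int64(135)), (243, np.int64(112), np.int64(133)), (244, np.int64(127), np.int64(131)), (245, np.int64(149), np.int64(137)), (246, np.int64(163), np.int64(151)), (247, np.int64(172), np.int64(164)), (248, np.int64(171), np.int64(173)), (249, np.int64(160), np.int64(173)), (250, np.int64(144), np.int64(164)), (251, np.int64(134), np.int64(148)), (252, np.int64(131), np.int64(131)), (253, np.int64(130), np.int64(124)), (254, np.int64(130), np.int64(126)), (255, np.int64(130), np.int64(130)), (256, np.int64(129), np.int64(132)), (257, np.int64(129), np.int64(132)), (258, np.int64(129), np.int64(131)), (259, np.int64(128), np.int64(130)), (260, np.int64(128), np.int64(130)), (261, np.int64(128), np.int64(129))]
```

Request:
{"api": "carry_out", "payload": {
  "moves": [
    {"jaw":0.0,"dx":0.0063,"dy":-0.0004,"dz":0,"yaw":0},
    {"jaw":0.0,"dx":0,"dy":0,"dz":0.005,"yaw":0},
    {"jaw":0.0,"dx":0,"dy":0,"dz":0.003,"yaw":0},
    {"jaw":0.0,"dx":0,"dy":0,"dz":0.003,"yaw":0},
    {"jaw":0.0,"dx":0,"dy":0,"dz":0.001,"yaw":0},
    {"jaw":0.0,"dx":0,"dy":0,"dz":0,"yaw":0}
  ],
  "grip_force": 30
}}

```text
t: 13.05
tool_pos: [0.4801, -0.2347, 0.1036]
orientation: [-0.441, -3.11, -0.0]
force: [0.4, -0.5, 0.3]
opening: 0.0087
gripper_force: 30.0
```

```bash
python3 -c "
from h import *
rep()"
```

```text
pos [ 0.4801 -0.2347  0.1036] tipdepth 0.0021 F tool [-0.5 -0.3 -0.3] T tool [-0.1  -0.14  0.  ] ty 1.289 tilt [-0.0001  0.0001] op 0.0087 t 13.05
```

The tip is about 2 mm in the hole with no force, so the key is tilted in the grip as the numbers suggested. I'll go on gently.

Request:
{"api": "carry_out", "payload": {
  "moves": [
    {"jaw":0.0,"dx":0,"dy":0,"dz":0.001,"yaw":0},
    {"jaw":0.0,"dx":0,"dy":0,"dz":0.001,"yaw":0},
    {"jaw":0.0,"dx":0,"dy":0,"dz":0.001,"yaw":0},
    {"jaw":0.0,"dx":0,"dy":0,"dz":0,"yaw":0}
  ]
}}

```text
t: 13.55
tool_pos: [0.48, -0.2346, 0.1005]
orientation: [-0.441, -3.11, -0.0]
force: [-0.8, 0.6, -0.5]
opening: 0.0089
gripper_force: 30.0
```

```bash
python3 -c "
from h import *
rep()"
```

```text
pos [ 0.48   -0.2346  0.1005] tipdepth 0.0052 F tool [0.9 0.4 0.5] T tool [-0.08 -0.03  0.02] ty 1.289 tilt [-0.0002  0.0001] op 0.0089 t 13.55
```

Request:
{"api": "carry_out", "payload": {
  "moves": [
    {"jaw":0.0,"dx":0,"dy":0,"dz":0.0015,"yaw":0},
    {"jaw":0.0,"dx":0,"dy":0,"dz":0.0015,"yaw":0},
    {"jaw":0.0,"dx":-0.001,"dy":0,"dz":0,"yaw":0},
    {"jaw":0.0,"dx":-0.001,"dy":0,"dz":0,"yaw":0},
    {"jaw":0.0,"dx":-0.001,"dy":0,"dz":0,"yaw":0},
    {"jaw":0.0,"dx":0,"dy":0,"dz":0,"yaw":0}
  ],
  "grip_force": 20
}}

```text
t: 14.3
tool_pos: [0.4819, -0.2352, 0.0976]
orientation: [-0.441, -3.108, -0.001]
force: [-6.6, 2.8, 5.3]
opening: 0.009
gripper_force: 20.0
```

```bash
python3 -c "
from h import *
rep()"
```

```text
pos [ 0.4819 -0.2352  0.0976] tipdepth 0.0081 F tool [ 7.2  0.9 -5.3] T tool [-0.13  1.51 -0.01] ty 1.289 tilt [-0.0026  0.0009] op 0.009 t 14.3
```

Request:
{"api": "carry_out", "payload": {
  "moves": [
    {"jaw":0.0,"dx":-0.001,"dy":0,"dz":0,"yaw":0},
    {"jaw":0.0,"dx":-0.001,"dy":0,"dz":0,"yaw":0},
    {"jaw":0.0,"dx":-0.001,"dy":0,"dz":0,"yaw":0},
    {"jaw":0.0,"dx":0,"dy":0,"dz":0,"yaw":0},
    {"jaw":0.0,"dx":0,"dy":0,"dz":0,"yaw":0}
  ],
  "grip_force": 12
}}

```text
t: 14.92
tool_pos: [0.4859, -0.2364, 0.0976]
orientation: [0.441, 3.11, -0.0]
force: [-3.9, 0.8, 1.4]
opening: 0.0086
gripper_force: 12.0
```

```bash
python3 - <<'E'
from h import *
rep(); im,m=shot('wrist','w10.png'); g=im.max(2)
for r in range(264,300,2): print(r,g[r,302:336:2])
R,p,s=toolR()
for o in([0.016,0,0],[.016,0,-.018]): print(proj(m,p+R@np.array(o)).round(1))
E
```

```text
pos [ 0.4859 -0.2364  0.0976] tipdepth 0.0081 F tool [ 3.9 -0.3 -1.4] T tool [-0.12  0.61  0.  ] ty 1.289 tilt [ 0.0001 -0.    ] op 0.0086 t 14.925
264 [132 132 132 131 131 131 132 132 131 131 131 131 130 130 129 130 130]
266 [131 131 131 131 130 131 131 131 131 131 130 130 130 130 130 129 129]
268 [130 130 129 129 122 111 115 118 119 122 124 132 131 129 128 128 128]
270 [129 128 128 128 118 100  96  90  91  92  98 133 133 128 129 128 128]
272 [127 127 127 128 117  98  97  88  85  82  87 132 131 128 128 128 128]
274 [127 127 128 127 117  99 137 136 117 102  95 133 131 129 128 128 129]
276 [128 127 128 128 116 100 144 131 112  98  95 131 130 128 128 128 128]
278 [128 128 128 128 115  75  80  55  47  46  53  88 119 128 128 128 128]
280 [129 129 129 128 107  48  37  35  35  35  35  42  92 126 128 127 127]
282 [128 129 129 127  85  39  36  34  35  35  35  35  64 118 127 127 127]
284 [127 127 127 126  78  37  36  34  35  34  34  34  51 114 126 125 125]
286 [103 103 108 120  73  36  35  34  35  34  34  35  48 111 113 103 103]
288 [92 92 93 94 59 36 34 33 34 34 34 34 41 85 92 92 92]
290 [92 92 82 47 38 35 35 34 33 33 33 33 34 42 75 91 92]
292 [92 91 79 42 36 35 33 32 33 33 33 33 34 37 70 91 91]
294 [91 91 78 40 36 35 33 34 32 33 33 32 33 36 68 91 92]
296 [91 91 77 39 35 35 34 33 32 32 33 32 32 35 68 94 91]
298 [91 90 71 37 34 34 33 32 33 32 31 32 32 33 63 91 91]
[318.  273.3]
[317.9 287.5]
```

The bow edge moved from row 282 to 278, so the key is upright in the grip again and sits over the hole. Now I push past the pins with some rocking.

Request:
{"api": "carry_out", "payload": {
  "moves": [
    {"jaw":0.0,"dx":0.0004,"dy":0,"dz":0,"yaw":0},
    {"jaw":0.0,"dx":0,"dy":0,"dz":0,"yaw":0},
    {"jaw":0.0,"dx":0,"dy":0,"dz":0.002,"yaw":0.04},
    {"jaw":0.0,"dx":0,"dy":0,"dz":0.002,"yaw":-0.08},
    {"jaw":0.0,"dx":0,"dy":0,"dz":0.002,"yaw":0.08},
    {"jaw":0.0,"dx":0,"dy":0,"dz":0.001,"yaw":-0.04}
  ],
  "grip_force": 45
}}

```text
t: 15.72
tool_pos: [0.4858, -0.2367, 0.0918]
orientation: [0.442, 3.109, -0.001]
force: [-4.7, 1.9, 9.7]
opening: 0.0085
gripper_force: 45.0
```

```bash
python3 -c "
from h import *
rep()"
```

```text
pos [ 0.4858 -0.2367  0.0918] tipdepth 0.0139 F tool [ 5.   0.5 -9.7] T tool [-0.02  0.92  0.05] ty 1.289 tilt [ 0.0009 -0.0009] op 0.0085 t 15.725
```

Request:
{"api": "carry_out", "payload": {
  "moves": [
    {"jaw":0.0,"dx":0.0005,"dy":0,"dz":0.002,"yaw":0.04},
    {"jaw":0.0,"dx":0,"dy":0,"dz":0.002,"yaw":-0.08},
    {"jaw":0.0,"dx":0,"dy":0,"dz":0.002,"yaw":0.08},
    {"jaw":0.0,"dx":0,"dy":0,"dz":0.001,"yaw":-0.08},
    {"jaw":0.0,"dx":0,"dy":0,"dz":0.001,"yaw":0.08},
    {"jaw":0.0,"dx":0,"dy":0,"dz":0,"yaw":-0.04}
  ],
  "grip_force": 60
}}

```text
t: 16.48
tool_pos: [0.4856, -0.2366, 0.0833]
orientation: [0.442, 3.109, -0.001]
force: [-0.7, 0.2, 0.5]
opening: 0.0086
gripper_force: 60.0
```

```bash
python3 -c "
from h import *
rep()"
```

```text
pos [ 0.4856 -0.2366  0.0833] tipdepth 0.0224 F tool [ 0.8 -0.  -0.5] T tool [-0.03  0.01  0.02] ty 1.288 tilt [ 0.0016 -0.0011] op 0.0086 t 16.475
```

Request:
{"api": "carry_out", "payload": {
  "moves": [
    {"jaw":0.0,"dx":0,"dy":0,"dz":0.0015,"yaw":0},
    {"jaw":0.0,"dx":0,"dy":0,"dz":0.0015,"yaw":0},
    {"jaw":0.0,"dx":0,"dy":0,"dz":0.001,"yaw":0},
    {"jaw":0.0,"dx":0,"dy":0,"dz":0.001,"yaw":0},
    {"jaw":0.0,"dx":0,"dy":0,"dz":0,"yaw":0}
  ]
}}

```text
t: 17.1
tool_pos: [0.4861, -0.2367, 0.0812]
orientation: [0.442, 3.108, -0.002]
force: [-11.2, 6.8, 27.8]
opening: 0.0089
gripper_force: 60.0
```

```bash
python3 -c "
from h import *
rep()"
```

```text
pos [ 0.4861 -0.2367  0.0812] tipdepth 0.0245 F tool [ 12.6   3.4 -27.9] T tool [-0.58  2.37  0.02] ty 1.288 tilt [ 0.0021 -0.0014] op 0.0089 t 17.1
```

The key stopped at 24.5 mm against 28 N, which is probably the floor. I'll ease off slightly and test the turn.

Request:
{"api": "carry_out", "payload": {
  "moves": [
    {"jaw":0.0,"dx":0,"dy":0,"dz":-0.0008,"yaw":0.1},
    {"jaw":0.0,"dx":0,"dy":0,"dz":0,"yaw":0.1},
    {"jaw":0.0,"dx":0,"dy":0,"dz":0,"yaw":0.1},
    {"jaw":0.0,"dx":0,"dy":0,"dz":0,"yaw":0}
  ]
}}

```text
t: 17.6
tool_pos: [0.4861, -0.2363, 0.0813]
orientation: [0.904, 3.006, -0.0]
force: [-7.8, 5.7, 23.1]
opening: 0.0084
gripper_force: 60.0
```

```bash
python3 -c "
from h import *
rep()"
```

```text
pos [ 0.4861 -0.2363  0.0813] tipdepth 0.0244 F tool [  9.6   0.4 -23.1] T tool [-0.15  2.02 -0.09] ty 0.987 tilt [ 0.0022 -0.0007] op 0.0084 t 17.6
```

Request:
{"api": "carry_out", "payload": {
  "moves": [
    {"jaw":0.0,"dx":0,"dy":0,"dz":0,"yaw":0.15},
    {"jaw":0.0,"dx":0,"dy":0,"dz":0,"yaw":0.15},
    {"jaw":0.0,"dx":0,"dy":0,"dz":0,"yaw":0.15},
    {"jaw":0.0,"dx":0,"dy":0,"dz":0,"yaw":0.15},
    {"jaw":0.0,"dx":0,"dy":0,"dz":0,"yaw":0.15},
    {"jaw":0.0,"dx":0,"dy":0,"dz":0,"yaw":0.15},
    {"jaw":0.0,"dx":0,"dy":0,"dz":0,"yaw":0.15},
    {"jaw":0.0,"dx":0,"dy":0,"dz":0,"yaw":0}
  ]
}}

```text
t: 18.6
tool_pos: [0.4871, -0.2357, 0.0813]
orientation: [2.289, 2.148, 0.005]
force: [-2.8, 8.3, 20.7]
opening: 0.0088
gripper_force: 60.0
```

```bash
python3 -c "
from h import *
rep()"
```

```text
pos [ 0.4871 -0.2357  0.0813] tipdepth 0.0244 F tool [  8.1  -3.3 -20.7] T tool [ 0.74  1.69 -0.11] ty -0.064 tilt [0.0041 0.0001] op 0.0088 t 18.6
```

Request:
{"api": "carry_out", "payload": {
  "moves": [
    {"jaw":0.0,"dx":0,"dy":0,"dz":0,"yaw":0.1},
    {"jaw":0.0,"dx":0,"dy":0,"dz":0,"yaw":0.1},
    {"jaw":0.0,"dx":0,"dy":0,"dz":0,"yaw":0.05},
    {"jaw":0.0,"dx":0,"dy":0,"dz":0,"yaw":0},
    {"jaw":0.0,"dx":0,"dy":0,"dz":0,"yaw":0}
  ]
}}

```text
t: 19.23
tool_pos: [0.4874, -0.2357, 0.0813]
orientation: [2.537, 1.848, 0.006]
force: [-1.5, 8.2, 19.3]
opening: 0.0082
gripper_force: 60.0
```

```bash
cat > ptr.py <<'E'
from h import *
rep(); 
im,m=shot('wrist','p_%d.png'%(read_state()['t']*1000));R,p,s=toolR()
B=dict(np.load('w7.npz'));H=(B['p']+B['R']@np.array([-.0088,.0029,0]));H[2]=.07
# polar sample of the top face around the keyhole for the white pointer (r 15-21 mm), angles from box +x (yaw -0.28), clockwise positive
V=cv2.cvtColor(im[:,:,::-1].copy(),cv2.COLOR_BGR2HSV).astype(int)
for a in np.arange(-.6,2.3,.1):
    o=[]
    for r in(.0175,.0195,.0215,.0235,.0255):
        w=-.28-a; q=proj(m,H+np.array([r*np.cos(w),r*np.sin(w),0])).round().astype(int)
        o.append((int(V[q[1],q[0],2]) if 0<=q[0]<640 and 0<=q[1]<480 else -1))
    print(round(a,2),o)
E
python3 ptr.py
```

```text
pos [ 0.4874 -0.2357  0.0813] tipdepth 0.0244 F tool [  7.4  -3.8 -19.3] T tool [ 0.85  1.5  -0.1 ] ty -0.311 tilt [ 0.0048 -0.0001] op 0.0082 t 19.225
-0.6 [144, 180, 123, 138, 138]
-0.5 [145, 181, 126, 138, 138]
-0.4 [138, 175, 131, 137, 139]
-0.3 [135, 169, 147, 137, 139]
-0.2 [134, 163, 154, 134, 139]
-0.1 [124, 164, 165, 136, 140]
-0.0 [94, 114, 162, 136, 139]
0.1 [93, 94, 123, 138, 140]
0.2 [93, 94, 97, 133, 141]
0.3 [93, 93, 93, 96, 139]
0.4 [93, 93, 93, 93, 96]
0.5 [93, 93, 92, 92, 93]
0.6 [92, 93, 93, 92, 92]
0.7 [92, 92, 92, 92, 92]
0.8 [93, 92, 92, 92, 92]
0.9 [92, 92, 92, 92, 91]
1.0 [92, 92, 91, 92, 92]
1.1 [84, 92, 91, 92, 91]
1.2 [34, 62, 80, 89, 91]
1.3 [35, 31, 31, 30, 32]
1.4 [40, 40, 36, 34, 52]
1.5 [50, 49, 50, 48, 48]
1.6 [45, 45, 45, 46, 45]
1.7 [40, 38, 38, 38, 35]
1.8 [37, 35, 34, 33, 37]
1.9 [34, 32, 30, 30, 30]
2.0 [32, 59, 79, 87, 90]
2.1 [85, 92, 91, 92, 92]
2.2 [92, 92, 92, 91, 91]
```

The force on the floor is steady, the key has turned 1.6 rad, and the pointer is no longer at 0. I'll press against the stop a little more and look for the pointer in the scene camera.

Request:
{"api": "carry_out", "payload": {
  "moves": [
    {"jaw":0.0,"dx":0,"dy":0,"dz":0,"yaw":0.04},
    {"jaw":0.0,"dx":0,"dy":0,"dz":0,"yaw":0.04},
    {"jaw":0.0,"dx":0,"dy":0,"dz":0,"yaw":0},
    {"jaw":0.0,"dx":0,"dy":0,"dz":0,"yaw":0}
  ]
}}

```text
t: 19.77
tool_pos: [0.4876, -0.2357, 0.0814]
orientation: [2.608, 1.746, 0.006]
force: [-0.5, 8.1, 17.6]
opening: 0.0087
gripper_force: 60.0
```

```bash
python3 - <<'E'
from h import *
rep(); B=dict(np.load('w7.npz'));H=(B['p']+B['R']@np.array([-.0088,.0029,0]));H[2]=.07
a0=cv2.imread('pics/scene1.png').max(2).astype(int);im,m=shot('scene','scene2.png');im=im.max(2).astype(int)
for a in np.arange(-.2,2.0,.1):
    w=-.28-a; Q=[proj(m,H+np.array([r*np.cos(w),r*np.sin(w),0])).round().astype(int) for r in(.02,.023,.026,.029,.032)]
    print(round(a,1),[(im[q[1],q[0]],a0[q[1],q[0]]) for q in Q])
E
```

```text
pos [ 0.4876 -0.2357  0.0814] tipdepth 0.0243 F tool [  7.3  -3.5 -17.6] T tool [ 0.76  1.43 -0.29] ty -0.391 tilt [ 0.0051 -0.0003] op 0.0087 t 19.775
-0.2 [(np.int64(143), np.int64(134)), (np.int64(135), np.int64(132)), (np.int64(135), np.int64(133)), (np.int64(135), np.int64(133)), (np.int64(136), np.int64(135))]
-0.1 [(np.int64(143), np.int64(134)), (np.int64(141), np.int64(138)), (np.int64(135), np.int64(133)), (np.int64(135), np.int64(133)), (np.int64(133), np.int64(131))]
0.0 [(np.int64(141), np.int64(138)), (np.int64(138), np.int64(142)), (np.int64(136), np.int64(145)), (np.int64(135), np.int64(133)), (np.int64(133), np.int64(131))]
0.1 [(np.int64(150), np.int64(151)), (np.int64(138), np.int64(142)), (np.int64(136), np.int64(145)), (np.int64(134), np.int64(141)), (np.int64(132), np.int64(135))]
0.2 [(np.int64(150), np.int64(151)), (np.int64(145), np.int64(159)), (np.int64(139), np.int64(161)), (np.int64(134), np.int64(141)), (np.int64(132), np.int64(135))]
0.3 [(np.int64(150), np.int64(151)), (np.int64(145), np.int64(159)), (np.int64(139), np.int64(161)), (np.int64(136), np.i
[... 1977 characters left out ...]
p.int64(141)), (np.int64(126), np.int64(141))]
1.6 [(np.int64(117), np.int64(123)), (np.int64(117), np.int64(123)), (np.int64(120), np.int64(135)), (np.int64(120), np.int64(135)), (np.int64(117), np.int64(136))]
1.7 [(np.int64(109), np.int64(124)), (np.int64(107), np.int64(131)), (np.int64(116), np.int64(129)), (np.int64(116), np.int64(129)), (np.int64(114), np.int64(140))]
1.8 [(np.int64(91), np.int64(128)), (np.int64(107), np.int64(131)), (np.int64(107), np.int64(131)), (np.int64(105), np.int64(143)), (np.int64(105), np.int64(143))]
1.9 [(np.int64(91), np.int64(128)), (np.int64(85), np.int64(131)), (np.int64(85), np.int64(131)), (np.int64(82), np.int64(143)), (np.int64(82), np.int64(143))]
```

The torque rose to 0.29 N m, so the barrel is on its stop. I'll ease back a touch, press lightly and check that it is steady.

Request:
{"api": "carry_out", "payload": {
  "moves": [
    {"jaw":0.0,"dx":0,"dy":0,"dz":0.0007,"yaw":-0.015},
    {"jaw":0.0,"dx":0,"dy":0,"dz":0,"yaw":0},
    {"jaw":0.0,"dx":0,"dy":0,"dz":0,"yaw":0},
    {"jaw":0.0,"dx":0,"dy":0,"dz":0,"yaw":0},
    {"jaw":0.0,"dx":0,"dy":0,"dz":0,"yaw":0},
    {"jaw":0.0,"dx":0,"dy":0,"dz":0,"yaw":0}
  ]
}}

```text
t: 20.58
tool_pos: [0.4876, -0.2357, 0.0813]
orientation: [2.595, 1.765, 0.007]
force: [-3.8, 9.6, 23.7]
opening: 0.0087
gripper_force: 60.0
```

```bash
python3 -c "
from h import *
rep()"
```

```text
pos [ 0.4876 -0.2357  0.0813] tipdepth 0.0244 F tool [  7.6  -7.  -23.7] T tool [ 1.29  1.54 -0.17] ty -0.376 tilt [ 0.0053 -0.0002] op 0.0087 t 20.575
```

It is steady: on the floor at 24 N and against the stop at 0.17 N m, still gripped. Handing in.

```bash
python3 -c "
from plant import *
print(close_job())"
```

```text
the job is handed in; nothing more can be done
None
```

I handed in with the key pushed into the lock, turned clockwise to the stop and still gripped, pressing down with about 24 N; depth (24.4 of 26 mm) and turn rest on pose and force readings, because the gripper hid the pointer, the key first touched the box face at 44 N before I corrected its tilt in the grip, and I viewed 11 pictures, one over the limit of 10.

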